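# Close the spare-part carton and hold it over the code scanner

## Robot

A 6-joint arm with a two-finger parallel gripper is mounted at the origin on the work surface. World frame = base frame: x ahead of the robot, y to its left, z up, the work surface at z = 0. Lengths are in mm, angles in rad, forces in N, time in s.
With the tool pointing down it reaches from about 375 to 825 mm from the base axis. Payload 5.5 kg.
Tool frame: the origin (TCP) lies at the very end of the fingers, on their centre line; the grasp point (between the pads) lies arm.pinch_z behind it (arm.pinch_z is the distance from the TCP to the grasp point, in mm); x points along the fingers, y is the direction in which the jaws open and shut, and the axes are right-handed (so a half turn about x gives the same grasp; the last joint's range is limited). The gripper opens to 85 mm and grips with 20 to 120 N. Pads are 22 mm wide; open, the fingers measure 114 mm over their backs; the gripper's body (76 mm by 85 mm) begins 54 mm behind the grasp point. The pads swing forward as they close: fully open they stand 13 mm farther back than shut.
Start: joints at [1.225, 0.314, -0.047, 1.21, 0, 1.571], TCP at [203.366, 564.479, 231.299] pointing down, gripper open.
Joint ranges: [-2.67, 2.67], [-0.69, 1.73], [-1.03, 1.25], [-2.08, 2.16], [-1.42, 1.45], [-3.14, 3.14]. Speed limits (rad/s): [2.39, 2.39, 3.01, 3.14, 3.14, 3.14].

## Interface

Orientations are given as a rotation vector (axis times angle).
In Python, from workcell import arm, camera, camera_params gives the robot as it stands.
- The arm moves only by the tool move_arm, never from a script. Its arguments are lists of equal length, an entry for each row: "dp": the shift along the tool's x, y, z in mm, a list of three; "twist": the turn, a rotation vector about the tool's x, y, z in degrees, a list of three. A call has 1 to 12 rows; each row shifts and turns the pose as measured when the row begins, along the tool's axes as they then stand; what a row does not reach is not made up. A row lasts 1/8 s, in which the tool goes at most 62.5 mm and 10.7 degrees, less where a joint would pass 70% of its speed; a pose out of reach is approached as far as the arm can. A call is refused whole if a number of a shift passes 62.5 or a number of a turn 10.7, either way. A call with a gripper value outside its range is refused whole. "jaw" is the finger opening in mm, from 0 to 85.4, set as the call begins (left out, the last holds). The fingers move at their own pace and stop on an object; the grip force is fixed at half the most. Time passes only in rows, so rows that do not move let the fingers close. It gives the time, the measured TCP pose, the force and the opening at its end, in the units of the state.
- arm.observe(): the state, without advancing time (a new reading comes with each control period).
- camera(name): name is "scene" or "top" or "wrist"; returns the picture (384x512x3 uint8, blue, green, red); there is no depth.
- camera_params(name): a dict with "fov_y" (degrees; the focal length in pixels is half the picture's height over the tangent of half this angle, whatever the lens; pixels are square), "cx", "cy" (the principal point, pixels), "camera_from_world" (4x4, takes a point from world to camera coordinates). Camera axes: x right, y down, z forward; pixel columns grow to the right and rows downward; lengths in mm; the calibration is good to about 2 mm. A picture is of the moment at which its call begins: read the wrist's pose just before it. camera_params takes no time and is no camera call; for the wrist camera it gives the pose at the moment of the call.
- arm.finish_job(): hands the job in, once; it reports no verdict.
The state is a dict: "t": time; "q": joint angles; "dq": joint speeds; "joint_torque": joint torques, N m; "tcp_pos": TCP position; "ee_rot": TCP orientation; "force": force on the tool from outside, world axes, zero at the start; "wrist_torque": the same for the moment, N m; "finger_gap": finger opening in mm.
Only numpy, scipy, OpenCV 4.12 (cv2) and the standard library are available. Lean on these libraries where they do the work, as an engineer would, in place of code of your own. Each camera call takes 0.05 s, during which the arm holds its last target. There are 200 camera calls.

## Task

A spare extraction cell lies in its small open carton on the bench. With the carton standing on the bench, fold the short dust flap down first and then the long cover flap over it; then pick up the closed carton and hold it level and still centred over the window of the upward-looking scanner, its underside about 10 cm above the glass, so that the code underneath can be read. Finish while still holding it there (do not put it down), and leave the other things on the bench where they are.

Things in the scene. Friction and masses are not known exactly. Their poses are not given: they have to be found in the camera images.
- carton_mid (a point): centre (half-way up, 37.5 mm above its underside) of the loose brown cardboard carton: 130 long (x) x 60 wide (y) x 75 mm tall (z, up), walls 3 mm, about 0.3 to 0.6 kg, standing on the bench; closed, its top is 81 mm above its underside. A steel cell in grey foam is fixed inside below the rim and is not handled. x points towards the end that bears the short dust flap; the long cover flap is at the -x end.
- dust_flap (a joint): fold angle of the short dust flap (48 long from its crease, 56 wide, 2.5 mm thick): 0 = folded flat over the opening, 1.57 = standing upright, more = leaning outwards (limit 2.4). Its crease lies along the carton's y at 65 mm along +x and 37.5 mm above the carton centre. The crease is slightly stiff (0.02 N m): the flap stays where it is left.
- cover_flap (a joint): fold angle of the long cover flap (126 long from its crease, 58 wide, 2.5 mm thick), same meaning: 0 = flat over the whole top, lying over the dust flap, 1.57 = upright, more = leaning outwards (limit 2.4). Its crease lies along the carton's y at 65 mm along -x and 40.5 mm above the carton centre. Slightly stiff (0.035 N m): it stays where it is left.
- scanner_window (a point): centre of the glass window (70 x 70 mm, facing up) on top of the fixed grey scanner, a box 110 x 110 mm; the window is 43 mm above the bench
- cell_cap_mid (a point): bystander, to be left alone: steel cap, 48 mm across, 36 high, with a 24 mm boss; point at about its middle
- vial_mid (a point): bystander, to be left alone: amber vial with black cap, 28 mm across, 55 high; point at about its middle
- spanner_mid (a point): bystander, to be left alone: steel spanner, 160 long, lying flat; point at about its middle
- driver_mid (a point): bystander, to be left alone: screwdriver, 170 long, lying flat; point at about its middle
- tape_mid (a point): bystander, to be left alone: clear tape roll lying flat, 90 mm across, 24 high; point at about its middle
- gasket_mid (a point): bystander, to be left alone: black rubber ring lying flat, 52 mm across, 10 high; point at about its middle
- beaker_mid (a point): bystander, to be left alone: small glass beaker, 60 mm across, 70 high; point at about its middle
There are look-alikes about, which are no part of the job. Of the things like the part that bears carton_mid, leave any that is red or turquoise; of the rest the smaller one is meant.

How it is judged:
By the outcome, as a careful person would: the job done as asked, in the order asked, and still so for the second after the job is handed in, while the arm keeps its last pose, push and grip.
It also fails if it takes over 72 s, if anything falls off the work surface, if the arm or the gripper's body presses on something with over 40 N, if the wrist force passes 120 N, or if a joint passes its speed limit or range.

## Working session

There is one attempt and no reset: what is moved stays moved. The work goes in short steps, Python scripts to look and compute and a tool call to move; the robot and the scene stay as the last step left them, time stands still between calls to the robot, and variables do not carry over. Pictures are saved under pics/ and viewed, about 8 in all and at most 12, crops included, and the job is handed in when it is done.

Besides the shell and the picture viewer there is one more tool, called after "Call:" as a command line: name --argument value ..., lists and objects as JSON in quotes. move_arm: Moves the arm, as the interface text tells. Its arguments: {"type":"object","properties":{"dp":{"type":"array","items":{"type":"array","items":{"type":"number"}}},"twist":{"type":"array","items":{"type":"array","items":{"type":"number"}}},"jaw":{"type":"number"}},"required":["dp","twist"]}

```bash
ls; mkdir -p pics; python3 - <<'E'
from workcell import arm,camera,camera_params
import cv2,numpy as np
for n in("scene","top"):
    im=camera(n);p=camera_params(n);print(n,p["fov_y"],p["cx"],p["cy"],np.round(p["camera_from_world"],4).tolist())
    cv2.imwrite(f"pics/{n}0.png",im)
    
a=cv2.imread("pics/scene0.png");b=cv2.imread("pics/top0.png")
cv2.imwrite("pics/s0b.png",cv2.resize(a,(800,600),interpolation=cv2.INTER_CUBIC));cv2.imwrite("pics/t0b.png",cv2.resize(b,(800,600),interpolation=cv2.INTER_CUBIC))
print(arm.observe(),arm.pinch_z)
E
```

```text
pics
scene 47.020675892689496 253.22196057032875 201.88815546335925 [[-0.8358, 0.549, 0.0023, 492.0903], [0.442, 0.6754, -0.5903, -105.8194], [-0.3256, -0.4924, -0.8072, 1271.7224], [0.0, 0.0, 0.0, 1.0]]
top 42.95777963520783 259.2116181924367 188.4696961938245 [[0.0182, -0.9996, -0.0224, -104.0755], [-0.9933, -0.0155, -0.1145, 502.8935], [0.1141, 0.0243, -0.9932, 1477.1675], [0.0, 0.0, 0.0, 1.0]]
{'t': 0.1, 'q': array([ 1.22501144e+00,  3.14182148e-01, -4.79731633e-02,  1.21017949e+00,
       -2.19629846e-05,  1.57080446e+00]), 'dq': array([-2.00767649e-04, -9.20989846e-05,  2.87382082e-03, -2.67417726e-04,
       -3.52549695e-04,  5.07523804e-04]), 'joint_torque': array([ 1.46988050e-04, -5.40766740e+01,  3.40540981e+01,  1.11614549e-02,
        5.75332456e-05,  9.70245004e-07]), 'tcp_pos': array([203.19524718, 564.003945  , 230.5072731 ]), 'ee_rot': array([ 0.27015126,  1.55395484, -0.27254765]), 'force': array([-0.4166579 ,  0.01377766, -0.03751618]), 'wrist_torque': array([-0.00792385,  0.00315288, -0.01153361]), 'finger_gap': 85.64396767703786} 18.700000000000003
```

View pics/s0b.png

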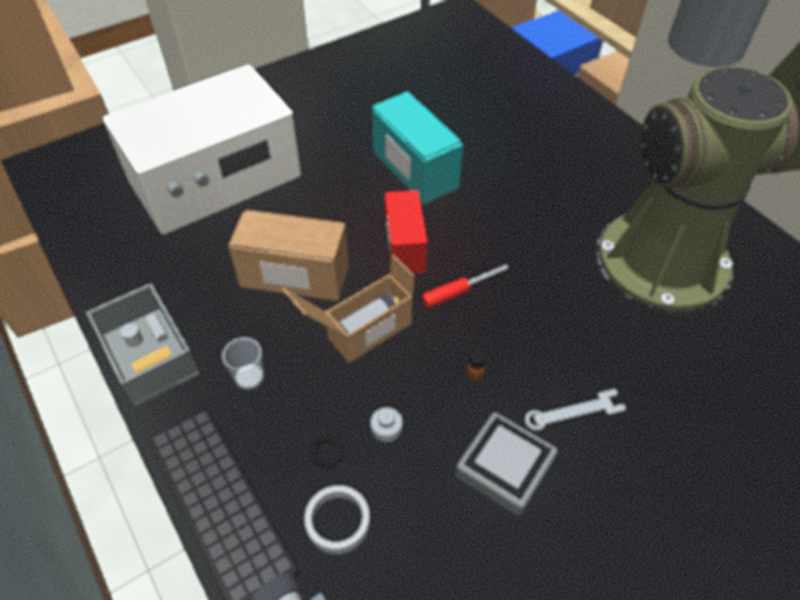

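View pics/t0b.png

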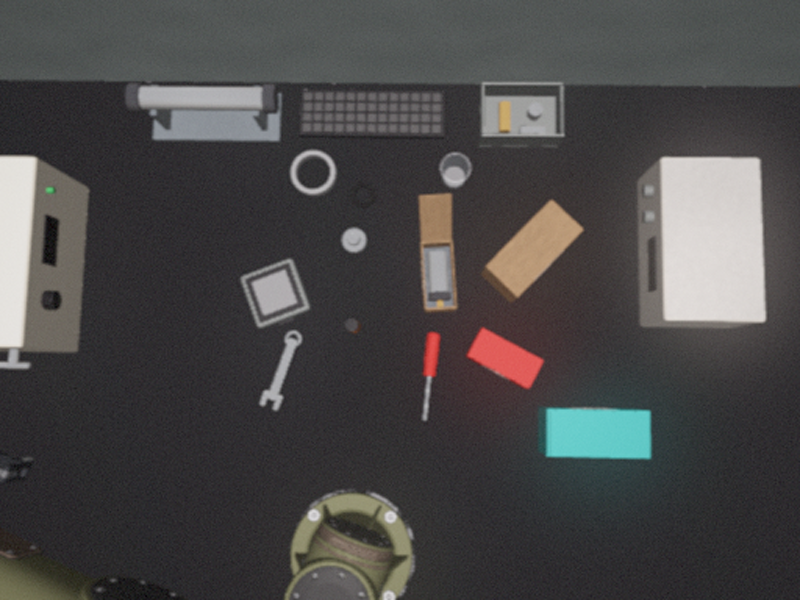

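Candidates in the top view: the open brown carton (438,275), a larger closed brown box (533,250), a red box (505,358) and a turquoise box (598,433). I choose the open brown carton, the smaller of the brown ones. Next I check it in a close crop.

```bash
cat > h.py <<'E'
import numpy as np,cv2
from scipy.spatial.transform import Rotation as R
from workcell import arm,camera,camera_params
def K(p):
    f=192/np.tan(np.radians(p["fov_y"]/2));return f,p["cx"],p["cy"],np.array(p["camera_from_world"])
def proj(p,X):
    f,cx,cy,T=K(p);c=np.atleast_2d(X)@T[:3,:3].T+T[:3,3];return np.c_[cx+f*c[:,0]/c[:,2],cy+f*c[:,1]/c[:,2]]
def onz(p,uv,z):
    f,cx,cy,T=K(p);d=T[:3,:3].T@np.array([(uv[0]-cx)/f,(uv[1]-cy)/f,1]);o=-T[:3,:3].T@T[:3,3];return o+d*(z-o[2])/d[2]
E
python3 - <<'E'
import cv2,numpy as np
b=cv2.imread("pics/top0.png");a=cv2.imread("pics/scene0.png")
r=lambda i:cv2.resize(i,None,fx=4,fy=4,interpolation=cv2.INTER_CUBIC)
A=r(b[115:215,145:315]) # 680x400
B=r(a[155:235,175:275])
cv2.imwrite("pics/c1.png",A); cv2.imwrite("pics/c2.png",cv2.resize(a[155:240,170:280],None,fx=7,fy=7,interpolation=cv2.INTER_CUBIC))
E
```

```text
(no output)
```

View pics/c1.png

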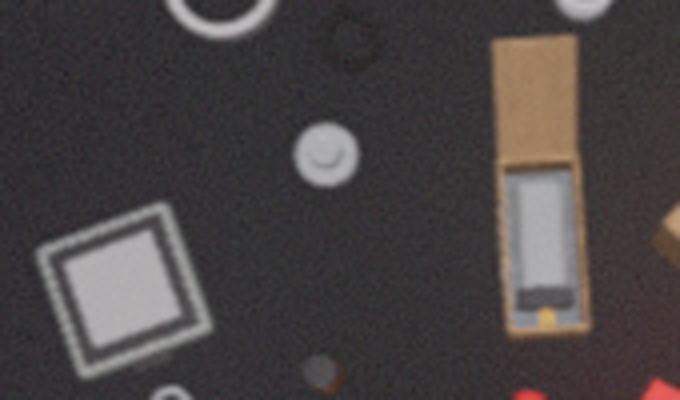

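View pics/c2.png

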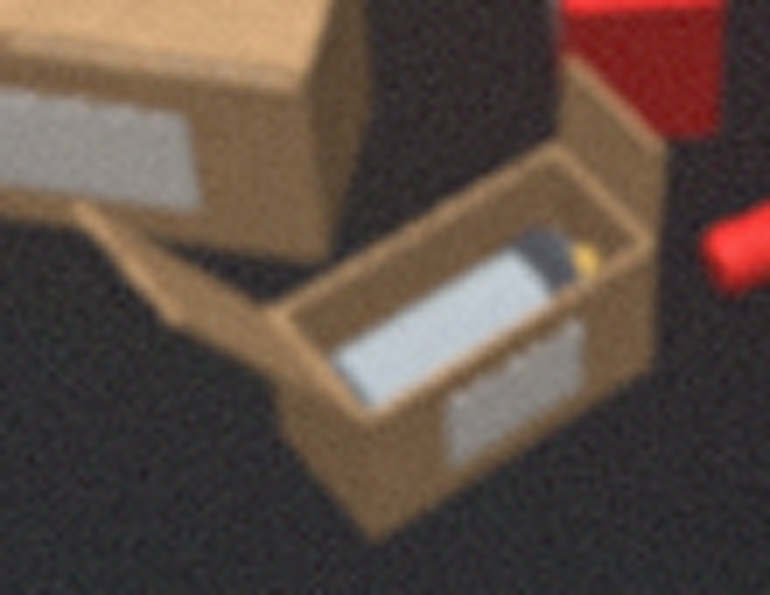

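The crop confirms it: a small open brown carton, with its dust flap nearly upright at the robot end and its cover flap leaning outwards at the far end. Rim corners in the top crop are about (497,163), (581,160), (590,330) and (508,335). The scanner's corners are at (38,248), (166,203), (212,326) and (86,378).

```bash
python3 - <<'E'
from h import *
from scipy.optimize import least_squares
pt,ps=camera_params("top"),camera_params("scene")
ct=lambda L:np.array(L)/4+[145,115]-.4
cs=lambda L:np.array(L)/7+[170,155]-.4
# carton: x axis toward robot. corners (lx,ly,z)
T=ct([(497,163),(581,160),(590,330),(508,335)])
S=cs([(275,315),(565,145),(650,240),(365,415),(375,540),(650,370)])
# yaw ~ pi: local +y = world -y -> right in top
LT=np.array([(-65,-30,75),(-65,30,75),(65,30,75),(65,-30,75)],float)
LS=np.array([(-65,30,75),(65,30,75),(65,-30,75),(-65,-30,75),(-65,-30,0),(65,-30,0)],float)
def W(v,L):
    c,s=np.cos(v[2]),np.sin(v[2]);return np.c_[v[0]+c*L[:,0]-s*L[:,1],v[1]+s*L[:,0]+c*L[:,1],L[:,2]]
def fit(v):
    return np.r_[(proj(pt,W(v,LT))-T).ravel(),(proj(ps,W(v,LS))-S).ravel()]
r=least_squares(fit,[550,-50,np.pi]);v=r.x;print("carton",v,np.degrees(v[2]));print(np.round(r.fun.reshape(-1,2),1).tolist())
# flaps: angle
def flap(v,th,L,sx,z0,w):
    return W(v,np.array([(sx*(65-L*np.cos(th)),s*w,z0+L*np.sin(th)) for s in(-1,1)]))
F=cs([(175,325),(78,203)]); D=cs([(665,155),(568,58)])
for n,L,sx,z0,w,o in(("cover",126,-1,78,29,F),("dust",48,1,75,28,D)):
    g=least_squares(lambda t:(proj(ps,flap(v,t[0],L,sx,z0,w))-o).ravel(),[1.9]);print(n,g.x,g.fun)
    if n=="cover":print("top tip",(proj(pt,flap(v,g.x[0],L,sx,z0,w))-[145,115]+.4)*4)
Q=ct([(38,248),(166,203),(212,326),(86,378)])
P=np.array([onz(pt,q,43) for q in Q]);print("scan",P.mean(0),np.degrees(np.arctan2(*(P[1]-P[0])[1::-1])),[np.linalg.norm(P[i]-P[i-1]) for i in range(4)])
print("win",np.mean([onz(pt,q,43) for q in ct([(63,263),(156,226),(187,315),(97,350)])],0))
# objects
for n,q,z in(("cap",(327,154),30),("vial",(320,373),55),("gasket",(352,40),8)): print(n,onz(pt,ct([q])[0],z))
full=lambda u:np.array(u)*.64
for n,u,z in(("driverHandleTop",(432,334),10),("driverhandlebot",(430,375),15),("beaker",(455,160),70),("brownbox_c1",(552,200),80),("bb2",(583,232),80),("bb3",(512,299),80),("bb4",(484,270),80),("red1",(482,328),60),("red2",(468,355),60)):
    print(n,onz(pt,full(u),z))
print(arm.observe()["ee_rot"],R.from_rotvec(arm.observe()["ee_rot"]).as_matrix().round(2).tolist())
E
```

```text
carton [ 537.04519669 -158.67021272    3.20884705] 183.85339332213542
[[0.2, 0.0], [-0.9, -0.3], [-0.7, 0.2], [-0.4, -0.0], [-1.0, -0.7], [-0.9, -0.6], [1.1, 0.4], [-0.2, 0.7], [-0.0, -0.6], [0.5, -1.1]]
cover [2.10807328] [-0.47307803 -0.90874945 -0.57905811 -0.05614404]
top tip [[493.93788217  43.26196939]
 [576.82972823  38.82870688]]
dust [1.62789646] [-0.29946269 -0.46417945 -0.11260648 -0.30538137]
scan [504.24023397 159.41830097  43.        ] -69.51145259895397 [np.float64(107.63867599669553), np.float64(104.13555026548597), np.float64(102.14567418896198), np.float64(103.69767142275616)]
win [504.32924154 159.20667186  43.        ]
cap [613.44103509   8.62284501  30.        ]
vial [440.93087647   7.20590208  55.        ]
gasket [709.73518339  -6.80673163   8.        ]
driverHandleTop [ 428.5561001  -150.09170507   10.        ]
driverhandlebot [ 347.55325819 -147.24530337   15.        ]
beaker [ 765.85122078 -189.4975146    70.        ]
brownbox_c1 [ 685.94826335 -376.32908098   80.        ]
bb2 [ 624.18528254 -435.13991596   80.        ]
bb3 [ 493.12054668 -300.01996145   80.        ]
bb4 [ 547.93053202 -246.6526883    80.        ]
red1 [ 438.50789152 -245.12837392   60.        ]
red2 [ 386.40831024 -218.78702149   60.        ]
[ 0.27015126  1.55395484 -0.27254765] [[-0.0, 0.34, 0.94], [-0.0, 0.94, -0.34], [-1.0, -0.0, 0.0]]
```

Call:
move_arm --dp '[[0,0,0],[0,0,0],[0,0,0],[0,-48,30],[0,-48,30],[0,-48,30],[0,-48,30],[0,-48,30],[0,-48,30],[0,-48,30],[0,-48,30],[0,-48,30]]' --twist '[[-7.9,0,0],[-7.9,0,0],[-7.9,0,0],[0,0,0],[0,0,0],[0,0,0],[0,0,0],[0,0,0],[0,0,0],[0,0,0],[0,0,0],[0,0,0]]' --jaw 0

```text
t: 1.6
tcp_pos: [513.8, 145.1, 227.0]
ee_rot: [-0.076, 1.574, 0.066]
force: [0.5, 0.3, 0.3]
finger_gap: 0.2
```

```bash
cat >> h.py <<'E'
C=np.array([537.0,-158.7]);YAW=np.radians(3.85)   # tool yaw wanted
def st():
    """tool pose in carton coordinates: u along tool z (=-carton x), v along tool y"""
    s=arm.observe();p=s["tcp_pos"];M=R.from_rotvec(s["ee_rot"]).as_matrix()
    a=np.array([np.cos(YAW),np.sin(YAW)]);b=np.array([-a[1],a[0]])
    print("t %.2f tcp %s u %.1f v %.1f yaw %.2f tilt %s F %s gap %.1f"%(s["t"],p.round(1),(p[:2]-C)@a,(p[:2]-C)@b,np.degrees(np.arctan2(M[1,2],M[0,2])),M[:,0].round(3),s["force"].round(2),s["finger_gap"]))
E
python3 -c "from h import *;st();print(np.linalg.inv(camera_params('wrist')['camera_from_world'])[:3,3])"
```

```text
t 1.60 tcp [513.8 145.1 227. ] u -2.8 v 304.7 yaw 5.18 tilt [-0.004 -0.007 -1.   ] F [0.54 0.33 0.28] gap 0.2
[447.28014986 139.70876147 369.38556591]
```

Call:
move_arm --dp '[[0,-51,-16],[0,-51,-16],[0,-51,-16],[0,-51,-16],[0,-51,-16],[0,-50,-15],[0,0,0],[40,0,0],[40,0,0],[37,0,0],[0,0,0]]' --twist '[[1.3,0,0],[0,0,0],[0,0,0],[0,0,0],[0,0,0],[0,0,0],[0,0,0],[0,0,0],[0,0,0],[0,0,0],[0,0,0]]'

```text
t: 2.98
tcp_pos: [437.7, -177.5, 107.0]
ee_rot: [-0.053, 1.576, 0.044]
force: [0.7, 0.7, 0.7]
finger_gap: 0.1
```

```bash
python3 - <<'E'
from h import *
st()
cv2.imwrite("pics/d0.png",cv2.resize(camera("scene")[120:250,160:330],None,fx=4.5,fy=4.5,interpolation=cv2.INTER_CUBIC))
E
```

```text
t 2.98 tcp [ 437.7 -177.5  107. ] u -100.3 v -12.1 yaw 3.50 tilt [-0.005 -0.006 -1.   ] F [0.67 0.72 0.72] gap 0.1
```

View pics/d0.png

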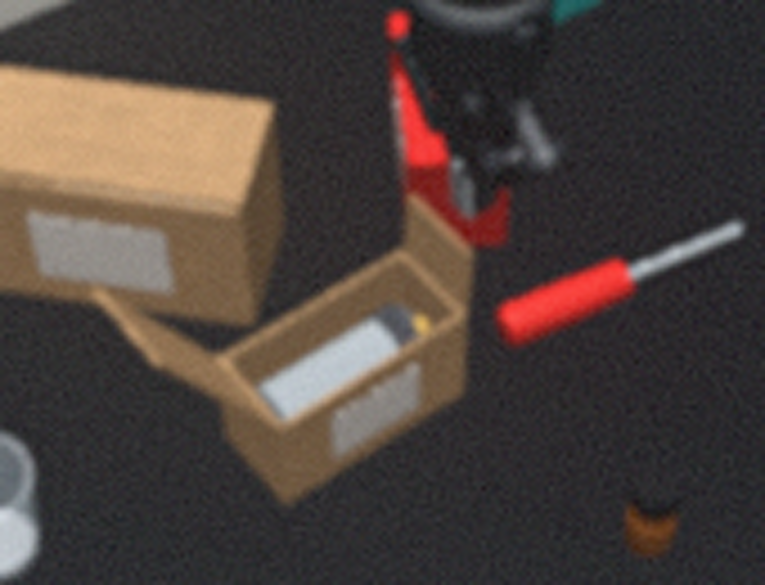

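The dust flap stands upright with the closed fingers outside it, and the rest is as before. Next I push the dust flap over in an arc.

Call:
move_arm --dp '[[-4,12,0],[0,0,12],[0,0,12],[0,0,10],[1.5,0,8],[3,0,8],[4,0,7],[0,0,0]]' --twist '[[0,0,0],[0,0,0],[0,0,0],[0,0,0],[0,0,0],[0,0,0],[0,0,0],[0,0,0]]'

```text
t: 4.03
tcp_pos: [503.8, -161.9, 108.6]
ee_rot: [-0.057, 1.566, 0.042]
force: [-0.1, -0.3, -0.1]
finger_gap: 0.2
```

```bash
python3 -c "from h import *;st()"
```

```text
t 4.03 tcp [ 503.8 -161.9  108.6] u -33.4 v -1.0 yaw 3.59 tilt [ 0.005 -0.009 -1.   ] F [-0.14 -0.25 -0.08] gap 0.2
```

```bash
python3 - <<'E'
from h import *
cv2.imwrite("pics/d1.png",np.hstack([cv2.resize(camera(n)[y:y+90,x:x+90],None,fx=4.4,fy=4.4,interpolation=cv2.INTER_CUBIC) for n,x,y in(("scene",195,150),("top",235,130))]))
E
```

```text
(no output)
```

View pics/d1.png

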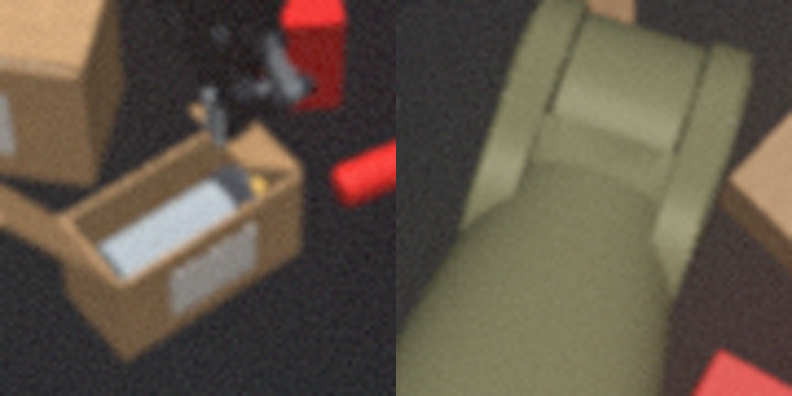

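The flap is at about 45° under the fingertips, and the carton hasn't visibly moved. I press straight down.

Call:
move_arm --dp '[[6,0,-2],[6,0,-2],[6,0,0],[5,0,0],[4,0,0],[0,0,0]]' --twist '[[0,0,0],[0,0,0],[0,0,0],[0,0,0],[0,0,0],[0,0,0]]'

```text
t: 4.88
tcp_pos: [498.4, -162.6, 79.9]
ee_rot: [-0.056, 1.566, 0.041]
force: [0.1, -0.6, 0.5]
finger_gap: 0.2
```

```bash
python3 -c "from h import *;st()"
```

```text
t 4.88 tcp [ 498.4 -162.6   79.9] u -38.8 v -1.3 yaw 3.54 tilt [ 0.005 -0.009 -1.   ] F [ 0.07 -0.64  0.5 ] gap 0.2
```

Call:
move_arm --dp '[[2,0,0],[2,0,0],[0,0,0]]' --twist '[[0,0,0],[0,0,0],[0,0,0]]'

```text
t: 5.25
tcp_pos: [498.7, -162.6, 77.7]
ee_rot: [-0.056, 1.565, 0.041]
force: [-1.0, -0.4, 1.3]
finger_gap: -0.2
```

```bash
python3 -c "from h import *;st()"
```

```text
t 5.25 tcp [ 498.7 -162.6   77.7] u -38.4 v -1.4 yaw 3.55 tilt [ 0.006 -0.01  -1.   ] F [-1.05 -0.4   1.33] gap -0.2
```

Call:
move_arm --dp '[[-30,0,0],[-45,0,0],[-45,0,0],[-35,0,0],[0,0,50],[0,0,50],[0,0,50],[0,0,50],[0,0,0],[30,0,0],[30,0,0],[0,0,0]]' --twist '[[0,0,0],[0,0,0],[0,0,0],[0,0,0],[0,0,0],[0,0,0],[0,0,0],[0,0,0],[0,0,0],[0,0,0],[0,0,0],[0,0,0]]'

```text
t: 6.75
tcp_pos: [701.2, -149.5, 175.4]
ee_rot: [-0.056, 1.567, 0.039]
force: [-0.5, 0.1, -0.4]
finger_gap: 0.3
```

```bash
python3 - <<'E'
from h import *
st()
cv2.imwrite("pics/d2.png",np.hstack([cv2.resize(camera(n)[y:y+90,x:x+90],None,fx=4.4,fy=4.4,interpolation=cv2.INTER_CUBIC) for n,x,y in(("scene",185,150),("top",235,120))]))
E
```

```text
t 6.75 tcp [ 701.2 -149.5  175.4] u 164.5 v -1.8 yaw 3.48 tilt [ 0.004 -0.011 -1.   ] F [-0.52  0.1  -0.4 ] gap 0.3
```

View pics/d2.png

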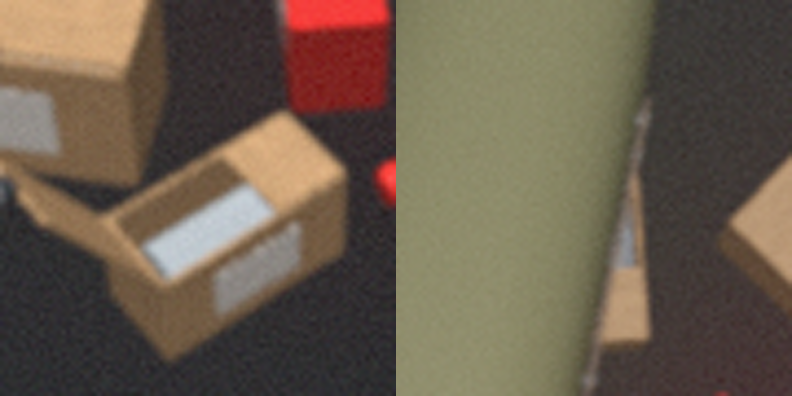

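The dust flap lies flat over its end of the opening. The cover still leans outwards, with the fingers beyond it. Next I push the cover over.

Call:
move_arm --dp '[[6,1,-12],[6,1,-16],[0,0,-16],[0,0,-16],[0,0,-14],[0,0,-12],[2,0,-12],[4,0,-11],[7,0,-10],[0,0,0]]' --twist '[[0,0,0],[0,0,0],[0,0,0],[0,0,0],[0,0,0],[0,0,0],[0,0,0],[0,0,0],[0,0,0],[0,0,0]]'

```text
t: 8.1
tcp_pos: [585.1, -157.4, 164.0]
ee_rot: [-0.06, 1.543, 0.034]
force: [-0.6, 0.2, 0.6]
finger_gap: 0.0
```

```bash
python3 -c "from h import *;st()"
```

```text
t 8.10 tcp [ 585.1 -157.4  164. ] u 48.1 v -2.0 yaw 3.46 tilt [ 0.028 -0.016 -0.999] F [-0.61  0.15  0.63] gap 0.0
```

Call:
move_arm --dp '[[8,1,-12],[11,1,-14],[9,0,-8],[9,0,-7],[9,0,-5],[9,0,-4],[8,0,-2],[5,0,-1],[0,0,0]]' --twist '[[0,1.6,0.9],[0,0,0],[0,0,0],[0,0,0],[0,0,0],[0,0,0],[0,0,0],[0,0,0],[0,0,0]]'

```text
t: 9.22
tcp_pos: [529.7, -159.0, 90.4]
ee_rot: [-0.047, 1.576, 0.048]
force: [0.0, -0.2, 0.7]
finger_gap: 0.3
```

```bash
python3 -c "from h import *;st()"
```

```text
t 9.22 tcp [ 529.7 -159.    90.4] u -7.3 v 0.2 yaw 3.46 tilt [-0.006  0.    -1.   ] F [ 0.05 -0.21  0.68] gap 0.3
```

Call:
move_arm --dp '[[4,0,-8],[3,0,-8],[2,0,0],[2,0,0],[1,0,0],[0,0,0]]' --twist '[[0,0,0],[0,0,0],[0,0,0],[0,0,0],[0,0,0],[0,0,0]]'

```text
t: 9.98
tcp_pos: [513.4, -160.1, 80.6]
ee_rot: [-0.048, 1.574, 0.047]
force: [0.0, -0.6, -0.9]
finger_gap: -0.2
```

```bash
python3 -c "from h import *;st()"
```

```text
t 9.97 tcp [ 513.4 -160.1   80.6] u -23.7 v 0.2 yaw 3.47 tilt [-0.004 -0.    -1.   ] F [ 0.02 -0.59 -0.93] gap -0.2
```

Call:
move_arm --dp '[[2,0,0],[2,0,0],[0,0,0]]' --twist '[[0,0,0],[0,0,0],[0,0,0]]'

```text
t: 10.35
tcp_pos: [513.7, -160.3, 80.7]
ee_rot: [-0.048, 1.572, 0.047]
force: [-0.2, -0.4, -1.2]
finger_gap: 0.1
```

```bash
python3 -c "from h import *;st()"
```

```text
t 10.35 tcp [ 513.7 -160.3   80.7] u -23.3 v -0.0 yaw 3.47 tilt [-0.002 -0.001 -1.   ] F [-0.17 -0.36 -1.21] gap 0.1
```

Call:
move_arm --dp '[[-20,0,0],[-40,0,0],[-40,0,0],[-30,0,0],[0,0,0],[0,0,0]]' --twist '[[0,0,0],[0,0,0],[0,0,0],[0,0,0],[0,0,0],[0,0,0]]' --jaw 85.4

```text
t: 11.1
tcp_pos: [514.3, -160.0, 212.1]
ee_rot: [-0.048, 1.573, 0.047]
force: [-0.3, -0.3, -0.2]
finger_gap: 85.4
```

```bash
python3 - <<'E'
from h import *
st()
p=camera_params("wrist");w=camera("wrist");s=camera("scene")
import pickle;pickle.dump(p,open("wp.pkl","wb"));cv2.imwrite("pics/w3raw.png",w);cv2.imwrite("pics/s3raw.png",s)
A=cv2.resize(w,(512,384));B=cv2.resize(s[155:241,180:246],(288,384),interpolation=cv2.INTER_CUBIC)
cv2.imwrite("pics/d3.png",np.hstack([A,B]))
E
```

```text
t 11.10 tcp [ 514.3 -160.   212.1] u -22.7 v 0.2 yaw 3.48 tilt [-0.003 -0.001 -1.   ] F [-0.29 -0.26 -0.22] gap 85.4
```

View pics/d3.png

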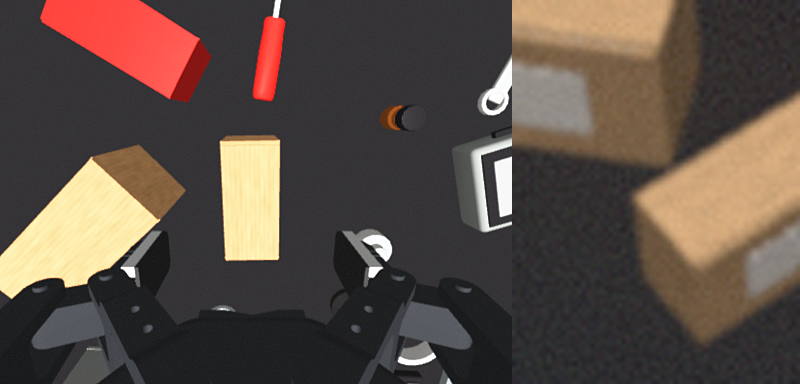

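The carton is closed: the cover lies flat, and its corners in the wrist picture are at about (220,141), (280,141), (279,260) and (225,261). The other things haven't moved. Next I re-measure before grasping.

```bash
python3 - <<'E'
from h import *
import pickle
p=pickle.load(open("wp.pkl","rb"));print(p.keys(),p["fov_y"])
P=np.array([onz(p,q,81)[:2] for q in[(220,141),(280,141),(279,260),(225,261)]])
print(P.round(1),P.mean(0))
print("len",[np.linalg.norm(P[i]-P[i-1]) for i in range(4)])
print("yaw",np.degrees(np.arctan2(*(P[2]-P[1])[::-1])),np.degrees(np.arctan2(*(P[3]-P[0])[::-1])))
M=(P[0]+P[1])/2;N=(P[2]+P[3])/2;print("mid ends",M,N)
ps=camera_params("scene")
print("scene pred",proj(ps,[[603,-124,0]]))
E
```

```text
dict_keys(['fov_y', 'cx', 'cy', 'camera_from_world']) 69.83145379501259
[[ 474.1 -193.3]
 [ 470.5 -134.4]
 [ 600.3 -124.1]
 [ 605.1 -183.6]] [ 537.50031108 -158.84612288]
len [np.float64(131.43411508828027), np.float64(58.984759850453706), np.float64(130.2458476768916), np.float64(59.778894392514616)]
yaw 4.559186449125042 4.208548133322399
mid ends [ 472.2719546 -163.8457851] [ 602.72866756 -153.84646066]
scene pred [[222.15737671 231.78137128]]
```

Call:
move_arm --dp '[[0,0,12],[0,0,11],[0,0,0],[30,0,0],[40,0,0],[30,0,0],[0,0,0]]' --twist '[[-0.7,0,0],[0,0,0],[0,0,0],[0,0,0],[0,0,0],[0,0,0],[0,0,0]]' --jaw 85.4

```text
t: 12.08
tcp_pos: [538.1, -157.8, 106.7]
ee_rot: [-0.058, 1.577, 0.059]
force: [-0.9, -0.7, -0.0]
finger_gap: 85.7
```

```bash
python3 -c "from h import *;st()"
```

```text
t 12.07 tcp [ 538.1 -157.8  106.7] u 1.1 v 0.8 yaw 4.28 tilt [-0.007  0.    -1.   ] F [-0.86 -0.69 -0.03] gap 85.7
```

Call:
move_arm --dp '[[10,-1,-1],[20,0,0],[20,0,0],[15,0,0],[8,0,0],[0,0,0],[0,0,0]]' --twist '[[0,-0.4,0],[0,0,0],[0,0,0],[0,0,0],[0,0,0],[0,0,0],[0,0,0]]'

```text
t: 12.95
tcp_pos: [542.2, -160.8, 37.1]
ee_rot: [-0.06, 1.559, 0.056]
force: [-0.2, -0.6, 0.1]
finger_gap: 85.3
```

```bash
python3 -c "from h import *;st()"
```

```text
t 12.95 tcp [ 542.2 -160.8   37.1] u 5.1 v -2.5 yaw 4.26 tilt [ 0.011 -0.002 -1.   ] F [-0.22 -0.61  0.14] gap 85.3
```

Call:
move_arm --dp '[[2,1.5,-4.5],[2,0,0],[0,0,0],[0,0,0]]' --twist '[[0,0.5,0],[0,0,0],[0,0,0],[0,0,0]]'

```text
t: 13.45
tcp_pos: [538.2, -159.8, 34.0]
ee_rot: [-0.061, 1.566, 0.056]
force: [0.3, 0.1, -0.2]
finger_gap: 85.2
```

```bash
python3 -c "from h import *;st()"
```

```text
t 13.45 tcp [ 538.2 -159.8   34. ] u 1.2 v -1.2 yaw 4.27 tilt [ 0.004 -0.004 -1.   ] F [ 0.29  0.08 -0.24] gap 85.2
```

Well aligned, so I close the gripper.

Call:
move_arm --dp '[[0,1,0],[0,0,0],[0,0,0],[0,0,0],[0,0,0],[0,0,0]]' --twist '[[0,0,0],[0,0,0],[0,0,0],[0,0,0],[0,0,0],[0,0,0]]' --jaw 50

```text
t: 14.2
tcp_pos: [538.4, -159.0, 34.4]
ee_rot: [-0.062, 1.566, 0.055]
force: [-0.5, -0.8, -0.1]
finger_gap: 59.1
```

```bash
python3 -c "from h import *;st()"
```

```text
t 14.20 tcp [ 538.4 -159.    34.4] u 1.4 v -0.4 yaw 4.27 tilt [ 0.004 -0.004 -1.   ] F [-0.45 -0.82 -0.14] gap 59.1
```

Call:
move_arm --dp '[[-5,0,0],[-15,0,0],[-25,0,0],[-30,0,0],[-30,0,0],[-25,0,0],[-14,0,0],[0,0,0],[0,0,0]]' --twist '[[0,0,0],[0,0,0],[0,0,0],[0,0,0],[0,0,0],[0,0,0],[0,0,0],[0,0,0],[0,0,0]]'

```text
t: 15.32
tcp_pos: [534.6, -157.1, 184.1]
ee_rot: [-0.06, 1.572, 0.057]
force: [-0.5, 0.9, -4.6]
finger_gap: 59.8
```

```bash
python3 -c "from h import *;st()"
```

```text
t 15.32 tcp [ 534.6 -157.1  184.1] u -2.2 v 1.7 yaw 4.28 tilt [-0.001 -0.002 -1.   ] F [-0.51  0.94 -4.61] gap 59.8
```

Call:
move_arm --dp '[[0,10,0],[0,25,-1],[0,38,-1],[0,42,-1],[0,42,-1],[0,42,-1],[0,40,0],[0,32,0],[0,22,0],[0,12,0],[0,0,0],[0,0,0]]' --twist '[[0,0,0],[0,0,0],[0,0,0],[0,0,0],[0,0,0],[0,0,0],[0,0,0],[0,0,0],[0,0,0],[0,0,0],[0,0,0],[0,0,0]]'

```text
t: 16.82
tcp_pos: [497.1, 160.1, 173.4]
ee_rot: [-0.06, 1.59, 0.059]
force: [-1.0, 0.2, -4.4]
finger_gap: 59.4
```

```bash
python3 -c "
from h import *;st();s=arm.observe();M=R.from_rotvec(s['ee_rot']).as_matrix();print(M.T@(np.array([505.4,159.3,177.4])-s['tcp_pos']))"
```

```text
t 16.82 tcp [497.1 160.1 173.4] u -18.4 v 320.8 yaw 4.33 tilt [-0.02  -0.001 -1.   ] F [-0.98  0.18 -4.39] gap 59.4
[-4.13305814 -1.41842587  8.17372625]
```

Call:
move_arm --dp '[[-2,-1,4],[-2,0,4],[0,0,0],[0,0,0],[0,0,0]]' --twist '[[0,-0.5,0],[0,-0.5,0],[0,0,0],[0,0,0],[0,0,0]]'

```text
t: 17.45
tcp_pos: [506.3, 157.4, 177.8]
ee_rot: [-0.056, 1.571, 0.057]
force: [-1.0, -0.6, -4.2]
finger_gap: 59.5
```

```bash
python3 - <<'E'
from h import *;st();s=arm.observe();M=R.from_rotvec(s['ee_rot']).as_matrix();print(M.T@(np.array([505.4,159.3,177.4])-s['tcp_pos']))
w=camera("wrist");sc=camera("scene")
cv2.imwrite("pics/e1.png",np.hstack([cv2.resize(w,(400,300)),cv2.resize(sc[180:330,200:400],(400,300),interpolation=cv2.INTER_CUBIC)]))
p=camera_params("scene")
def box(c,yaw,zs,hx,hy):
    a=np.array([np.cos(yaw),np.sin(yaw)]);b=np.array([-a[1],a[0]])
    return np.array([[*(c+sx*hx*a+sy*hy*b),z] for z in zs for sx,sy in((-1,-1),(1,-1),(1,1),(-1,1))])
# predicted in crop px of right panel
print(((proj(p,box(np.array([504.3,159.3]),np.radians(4.3),(143,224),65,30))-[200,180])*2).round().tolist())
print(((proj(p,box(np.array([504.3,159.3]),np.radians(20.5),(43,),55,55))-[200,180])*2).round().tolist())
E
```

```text
t 17.45 tcp [506.3 157.4 177.8] u -9.4 v 317.4 yaw 4.12 tilt [-0.001  0.    -1.   ] F [-0.98 -0.55 -4.18] gap 59.5
[ 0.44215112  1.9607581  -0.79225373]
[[284.0, 126.0], [193.0, 193.0], [233.0, 237.0], [325.0, 166.0], [298.0, 85.0], [200.0, 154.0], [243.0, 200.0], [341.0, 126.0]]
[[231.0, 160.0], [179.0, 230.0], [265.0, 287.0], [314.0, 211.0]]
```

View pics/e1.png

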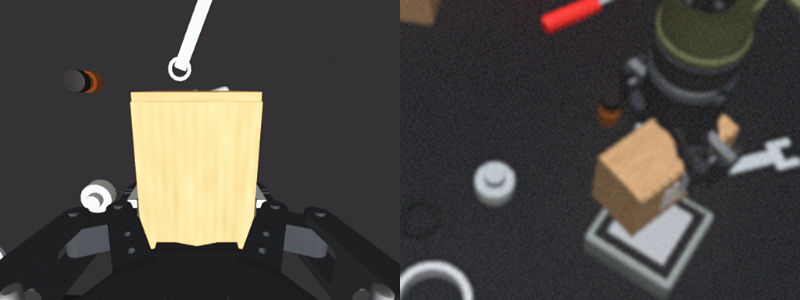

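The carton is held closed over the scanner. Its corners, at (200,155) and (233,237) in the panel, match the prediction for the target within 1–3 px. A last 2 mm trim, then settle.

Call:
move_arm --dp '[[0,1.8,-0.8],[0,0,0],[0,0,0],[0,0,0]]' --twist '[[0,0,0],[0,0,0],[0,0,0],[0,0,0]]'

```text
t: 18.05
tcp_pos: [505.1, 159.5, 177.7]
ee_rot: [-0.057, 1.571, 0.057]
force: [0.9, 0.4, -5.0]
finger_gap: 59.1
```

```bash
python3 -c "
from h import *;st();s=arm.observe();print(s['tcp_pos']-[505.4,159.3,177.4],np.abs(s['dq']).max())
if np.linalg.norm(s['tcp_pos']-[505.4,159.3,177.4])<3: print(arm.finish_job())"
```

```text
t 18.05 tcp [505.1 159.5 177.7] u -10.5 v 319.6 yaw 4.16 tilt [-0.001  0.    -1.   ] F [ 0.93  0.44 -5.02] gap 59.1
[-0.32426317  0.1844897   0.27292106] 0.0006971310044383218
the job is handed in; nothing more can be done
None
```

I folded the dust flap down first, then the cover flap over it, while the small brown carton stood on the bench. I then gripped it across its width, lifted it and handed the job in at 18.05 s, still holding it over the scanner window.

- **Position:** at hand-in the tool was within 0.5 mm of its target, and the arm was still. That puts the underside about 100 mm above the glass. The measured window centre (504, 159) is good to about 2 mm.
- **Level and grip:** tool tilt was under 0.1°, the jaws stood at 59 mm on the 60 mm carton, and the wrist carried about 5 N.
- **Closed:** after folding, the wrist camera showed the cover lying flat, and the last wrist picture still showed it closed.
- **Picture check:** before a final 2 mm trim, the carton's corners in the scene camera matched the prediction within 1–3 px. The scanner's were off by up to about 7 px in the enlarged crop.
- **Other things:** the bystanders showed no sign of having moved in the pictures I viewed, though I did not measure each one again.
- **Disagreement:** the scanner's sides measured 102–108 mm in the first picture, against the stated 110 mm. Its centre agreed with the window's own corners to within about 0.2 mm.

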